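Seat the shaker platform on its locating pins and latch it

ROBOT

A 6-joint arm with a two-finger parallel gripper is mounted at the origin on a cart in front of the work surface, level with it; the furniture and walls round the work are solid. World frame = base frame: x ahead of the robot, y to its left, z up, the work surface at z = 0. Lengths are in mm, angles in rad, forces in N, time in s.
With the tool pointing down it reaches from about 150 to 775 mm from the base axis. Payload 6.1 kg.
Tool frame: the origin (TCP) lies midway between the tips of the shut fingers; the grasp point (between the pads) lies 19 mm behind it; z points along the fingers, y is the line along which they close (so a half turn about z gives the same grasp; the last joint's range is limited). The gripper opens to 85 mm and grips with 20 to 120 N. Pads are 22 mm wide; open, the fingers measure 114 mm over their backs; the gripper's body (76 mm by 85 mm) begins 54 mm behind the grasp point. The pads swing forward as they close: fully open they stand 13 mm farther back than shut.
Start: joints at [-1.126, 0.126, -0.04, 1.405, 0, 1.571], TCP at [225.887, -473.902, 231.295] pointing down, gripper open.
Joint ranges: [-2.72, 2.72], [-0.95, 1.95], [-1.27, 1.35], [-1.78, 2.02], [-1.46, 1.47], [-3.14, 3.14]. Speed limits (rad/s): [2.39, 2.39, 3.01, 3.14, 3.14, 3.14].

INTERFACE

Orientations are given as a unit quaternion [x, y, z, w].
In Python, from workcell import arm gives the robot as it stands.
- The arm moves only by the shell command python3 nudge.py 'ROWS' [FORCE]. ROWS is a JSON list of rows, 1 to 5 of them, each an object with the fields rotvec (a list: a rotation vector rx, ry, rz in rad), d (a list: dx, dy, dz in mm), aperture (the opening from 0.0 (shut) to 1.0 (fully open)); a field left out counts as zero (the opening has to be given); each row is the pose to reach, as a shift and turn from the pose commanded when the command began, along the tool's axes at that moment; what a row does not reach only later rows make up. A row lasts 1/10 s, in which the tool goes at most 50 mm and 0.15 rad, less where a joint would pass 70% of its speed; a pose out of reach is approached as far as the arm can. The fingers move at their own pace and stop on an object; FORCE is the grip in N (left out, the last holds). Time passes only in rows, so rows that do not move let the fingers close. It prints the time, the measured TCP pose, the force, the opening and the grip force at its end. Input that does not fit is refused with a message, and nothing moves.
- arm.observe(): the state, without advancing time (a new reading comes with each control period).
- arm.get_image(name): name is "scene" or "top"; returns the picture (384x512x3 uint8, blue, green, red); there is no depth.
- arm.camera_params(name): a dict with "intrinsics" (3x3 intrinsics, pixels), "dist_coeffs" ([k1, k2, p1, p2, k3] as OpenCV has them; the pictures are not rectified), "world_to_cam" (4x4, takes a point from world to camera coordinates). Camera axes: x right, y up, looking along -z (the intrinsics and any distortion apply to the point x, -y, -z); pixel columns grow to the right and rows downward; lengths in mm; the calibration is good to about 2 mm. A picture is of the moment at which its call begins. camera_params takes no time and is no camera call.
- arm.close_job(): hands the job in; it is judged then, once.
The state is a dict: "clock": time; "qpos": joint angles; "qd": joint speeds; "joint_torque": joint torques, N m; "position": TCP position; "tool_rot": TCP orientation; "ft_force": force on the tool from outside, world axes, zero at the start; "wrist_torque": the same for the moment, N m; "finger_gap": opening from 0.0 (shut) to 1.0 (fully open); "gripper_force": force on a finger pad.
Only numpy, scipy, OpenCV 4.12 (cv2) and the standard library are available. Lean on these libraries where they do the work, as an engineer would, in place of code of your own. Each camera call takes 0.05 s, during which the arm holds its last target. There are 200 camera calls.

TASK

The platform of the orbital shaker has been laid down crooked, too near the front, so its rear rides up on the two locating pins. Without lifting it, nudge the platform sideways and back with the fingertips until its two holes drop over the pins and it lies flat on the deck, then push the red swing latch fully round so that it points straight to the front over the platform's rear edge. Leave the other things on the bench where they are.

Things in the scene. Friction and masses are not known exactly. Their poses are not given: they have to be found in the camera images.
- shaker: white benchtop orbital shaker, fixed, 230 (x) x 220 (y) mm, with a grey deck 220 x 212 mm on top. Origin: centre of its underside, on the bench; the deck's top is 70 mm above it. Its -x is the front (black panel with knob and display, facing the robot), +y its left side seen from the robot. When the platform is seated, its origin is at (0, 0, 70 mm) in this frame and its axes are parallel.
- platform: loose aluminium plate 160 (x) x 140 (y) x 8 mm, 0.4 to 0.7 kg, black ribbed mat on its front part (2 mm above the plate's top). Origin: centre of its underside; x points to its rear. At the start it is 8 to 22 mm in front of its seated place, up to 18 mm to either side, turned up to 0.12 rad, front edge on the deck, rear edge raised about 8 mm by the pins. It slides when its edges are pushed.
- left_pin (a point): top of the shaker's left steel pin (shaker x = +45, y = +55 mm): 8 mm diameter, ball nose, stands 7 mm above the deck, 77 mm above the bench. Hidden under the platform at the start
- right_pin (a point): top of the shaker's right steel pin (shaker x = +45, y = -55 mm), the same as the left one
- round_hole (a point): centre of the platform's round through hole, 10 mm diameter, at the plate's underside (platform x = +45, y = +55 mm); belongs over the left pin
- slot_hole (a point): centre of the platform's slot, a through hole 10 mm in x by 14 mm in y, at the plate's underside (platform x = +45, y = -55 mm); belongs over the right pin
- latch (a joint): angle of the swing latch (rad) about a vertical axis on the deck at shaker x = +98 mm, y = 0; counter-clockwise from above is positive. 0: parked, the arm points to the shaker's +y along the deck's rear edge (start -0.25 to 0.15); 1.57: closed, the arm points to the front (-x) over the platform's rear edge; range -0.3 to 1.65. Light friction (under 2 N at the tab); stays where left.
- latch_tab (a point): on the latch's red upright tab, 34 mm from the latch's axis, 22 mm above the deck (92 mm above the bench). The tab is 6 mm thick, 14 to 40 mm from the axis, 14 to 29 mm above the deck; push it with a finger. It stands on a dark steel arm 14 mm wide, 43 mm long, 10 to 14 mm above the deck, which passes 2 mm over a seated platform but is blocked by the raised edge of an unseated one.
- jar: clear sample jar, 46 mm wide, 80 mm tall, stands on the bench to the left; bystander. Origin: centre of underside
- cup_a: clear weighing cup, 46 mm wide, 28 mm tall, on the bench at the left rear; bystander
- cup_b: clear weighing cup, 46 mm wide, 29 mm tall, on the bench at the left rear; bystander
- fluted: pale violet fluted cup, 47 mm wide, 58 mm tall, on the bench at the left; bystander
- timer: white mechanical timer, 70 mm wide, 53 mm tall, on the bench at the left front; bystander
- orange_bottle: small white bottle with an orange cap, 33 mm wide, 76 mm tall, on the bench at the right rear; bystander
- deck_center (a point): centre of the top of the shaker's deck, 70 mm above the bench; axes as the shaker's. The deck's edges lie 110 mm from it in x and 106 mm in y

How it is judged:
By the outcome, as a careful person would: the job done as asked, in the order asked, and still so for the second after the job is handed in, with the robot touching nothing.
It also fails if it takes over 72 s, if anything falls off the work surface, if the arm or the gripper's body presses on something with over 40 N, if the wrist force passes 120 N, or if a joint passes its speed limit or range.

## Working session

There is one attempt and no reset: what is moved stays moved. The work goes in short steps, Python scripts to look and compute and a shell command to move; the robot and the scene stay as the last step left them, time stands still between calls to the robot, and variables do not carry over. Pictures are saved under pics/ and viewed, at most 10 in all, crops included, and the job is handed in when it is done.

```bash
ls; mkdir -p pics
python3 - <<'E'
from workcell import arm
import cv2,json,numpy as np
for n in("scene","top"):
    cv2.imwrite(f"pics/{n}0.png",arm.get_image(n)); p=arm.camera_params(n); print(n,{k:np.round(v,4).tolist() for k,v in p.items()})
o=arm.observe();print(o)
E
```

```text
nudge.py
pics
workcell.py
scene {'intrinsics': [[444.2392, 0.0, 258.9426], [0.0, 444.2392, 183.412], [0.0, 0.0, 1.0]], 'dist_coeffs': [0.035, 0.0, 0.0, 0.0, 0.0], 'world_to_cam': [[-0.8695, -0.4939, 0.0029, 494.7897], [0.3089, -0.5393, 0.7834, -236.7324], [-0.3854, 0.682, 0.6215, -976.2339], [0.0, 0.0, 0.0, 1.0]]}
top {'intrinsics': [[425.9529, 0.0, 256.3637], [0.0, 425.9529, 183.5688], [0.0, 0.0, 1.0]], 'dist_coeffs': [0.0212, 0.0, 0.0, 0.0, 0.0], 'world_to_cam': [[-0.0174, -0.9998, 0.0055, 11.2312], [0.9964, -0.0168, 0.0832, -555.4067], [-0.0831, 0.0069, 0.9965, -1246.1623], [0.0, 0.0, 0.0, 1.0]]}
{'clock': 0.1, 'qpos': array([-1.12601914e+00,  1.26327246e-01, -4.05289022e-02,  1.40539055e+00,
       -1.79875413e-06,  1.57079595e+00]), 'qd': array([-0.001201  , -0.00032819,  0.00250745, -0.00047673,  0.00148442,
       -0.00104856]), 'joint_torque': array([-1.00165085e-03, -4.36898446e+01,  3.53607917e+01,  1.35363056e-02,
       -7.04279933e-05,  1.25326667e-05]), 'position': array([ 225.72349254, -473.58375064,  230.59234583]), 'tool_rot': array([ 9.75373107e-01,  2.20560144e-01, -1.60824573e-04, -7.07130736e-04]), 'ft_force': array([ 0.0711213 , -0.74710672,  0.32410535]), 'wrist_torque': array([-0.00898438,  0.05373143, -0.03188302]), 'gripper_force': 0.0, 'finger_gap': 0.9994833890743617}
```
View pics/scene0.png

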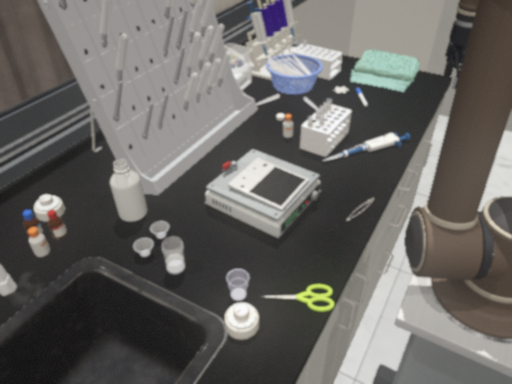

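View pics/top0.png

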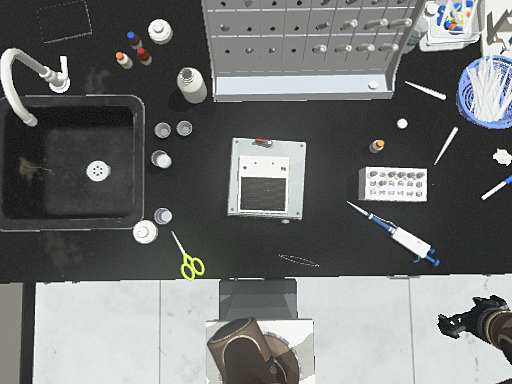

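The scene view has the shaker near (263,190). In the top view it spans columns 226–308 and rows 138–222, with the platform at about (264,184) and the red tab at about (262,142). Next I'll enlarge both views.

Run:
```python
import cv2,numpy as np
a=cv2.imread("pics/top0.png")[128:232,214:322]; b=cv2.imread("pics/scene0.png")[145:240,198:326]
a=cv2.resize(a,None,fx=5.5,fy=5.5,interpolation=cv2.INTER_CUBIC); 
cv2.imwrite("pics/topc.png",a)
cv2.imwrite("pics/scenec.png",cv2.resize(b,None,fx=6,fy=6,interpolation=cv2.INTER_CUBIC))
```

View pics/topc.png

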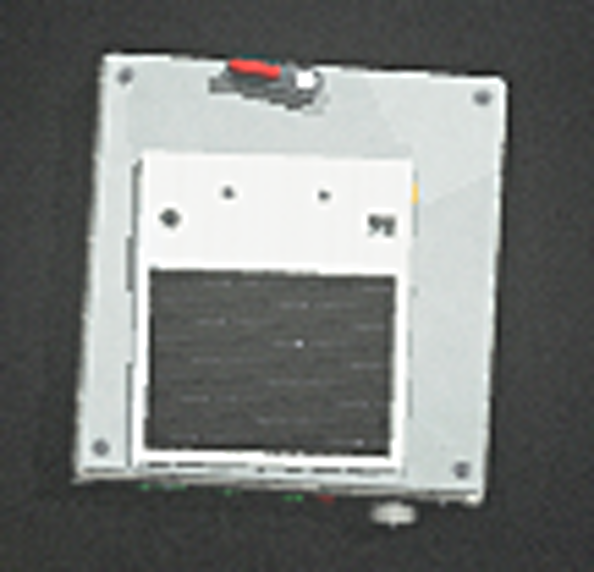

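View pics/scenec.png

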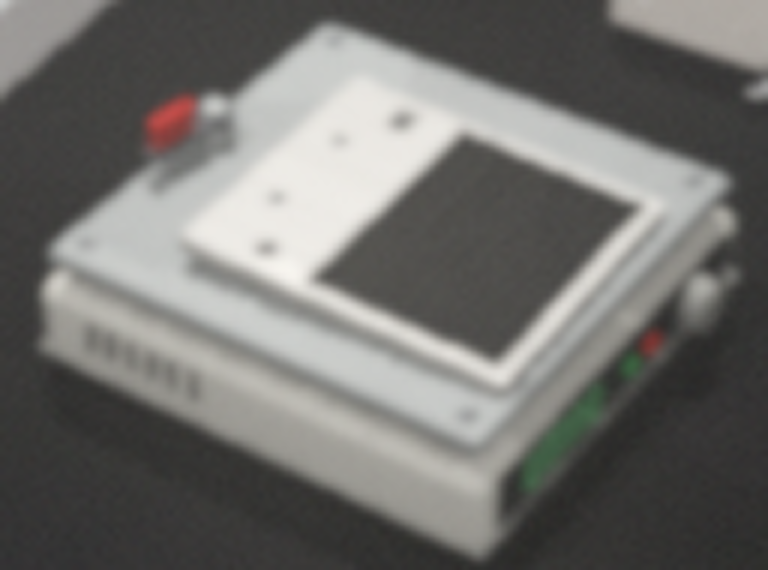

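The enlarged top view shows the deck screws at crop (125,75), (482,97), (461,470) and (100,447). The platform is turned slightly against the deck, with the round hole at (169,217) and the slot at (381,225). The latch is parked, with the red tab at (253,69). Next I'll measure these.

```bash
cat > h.py <<'E'
import cv2,numpy as np
from workcell import arm
def ray(n,uv,z):
    p=arm.camera_params(n); K=np.array(p["intrinsics"]);W=np.array(p["world_to_cam"])
    q=cv2.undistortPoints(np.float64(uv).reshape(-1,1,2),K,np.array(p["dist_coeffs"])).reshape(-1,2)
    d=np.c_[q[:,0],-q[:,1],-np.ones(len(q))]@W[:3,:3]; c=-W[:3,:3].T@W[:3,3]
    return c+d*((np.broadcast_to(z,len(q))-c[2])/d[:,2])[:,None]
def proj(n,P):
    p=arm.camera_params(n); W=np.array(p["world_to_cam"]); c=np.float64(P).reshape(-1,3)@W[:3,:3].T+W[:3,3]
    c=c*[1,-1,-1]
    return cv2.projectPoints(c,np.zeros(3),np.zeros(3),np.array(p["intrinsics"]),np.array(p["dist_coeffs"]))[0].reshape(-1,2)
S=8
def quad(mask,x0,y0):
    c=max(cv2.findContours(mask,cv2.RETR_EXTERNAL,cv2.CHAIN_APPROX_NONE)[0],key=cv2.contourArea)[:,0,:].astype(float)
    b=cv2.boxPoints(cv2.minAreaRect(c.astype(np.float32)))
    s=b.sum(1);d=b[:,0]-b[:,1]; b=b[[s.argmin(),d.argmax(),s.argmax(),d.argmin()]] # TL TR BR BL
    L=[]
    for i in range(4):
        a,e=b[i],b[(i+1)%4]; t=(e-a)/np.linalg.norm(e-a); n=np.array([-t[1],t[0]]); l=np.linalg.norm(e-a)
        u=(c-a)@t; v=(c-a)@n; k=(u>.12*l)&(u<.88*l)&(abs(v)<.06*l)
        vx,vy,px,py=cv2.fitLine(c[k].astype(np.float32),cv2.DIST_HUBER,0,.01,.01).ravel()
        L.append(np.cross([px,py,1],[px+vx,py+vy,1]))
    P=[np.cross(L[i-1],L[i]) for i in range(4)]
    return np.array([p[:2]/p[2] for p in P])/S-.5+.5/S+[x0,y0]
def up(im,x0,y0,x1,y1): return cv2.resize(im[y0:y1,x0:x1],None,fx=S,fy=S,interpolation=cv2.INTER_CUBIC)
E
python3 - <<'E'
from h import *
im=cv2.imread("pics/top0.png"); x0,y0,x1,y1=214,128,322,232
print(im[180,222:316].min(1)); print(im[130:226,300].min(1));print(im[150:222,250].min(1))
u=up(im,x0,y0,x1,y1); g=u.min(2)
pq=quad((g>228).astype(np.uint8),x0,y0); dq=quad((u.max(2)>125).astype(np.uint8),x0,y0)
print(pq,dq)
print("plat",ray("top",pq,[86,86,78,78]).round(1)); D=ray("top",dq,70);print("deck",D.round(1))
sc=np.array([[125,75],[482,97],[461,470],[100,447]])/5.5+[214,128]-.41
R=ray("top",sc,70);print("screws",R.round(1),R.mean(0))
for e in (R[0]-R[1],R[3]-R[2],R[0]-R[3],R[1]-R[2]): print(np.arctan2(e[1],e[0]),np.linalg.norm(e))
print("holes",ray("top",np.array([[169,217],[381,225]])/5.5+[214,128]-.41,84).round(1))
E
```

```text
[ 66  68  66  63  65  59  65  91 169 234 219 216 217 218 215 129 157 249
 255  87  79  89  86  91  85  89  89  88  92  87  89  91  91  92  91  92
  89  90  88  91  91  85  88  84  86  85  92  92  80  82  90  82  91  89
  91  82  94  92 107 110 103 105 106 100 240 252 207 187 215 214 210 214
 212 210 210 215 214 211 212 213 218 211  80  61  67  63  71  69  66  70
  64  70  67  71]
[ 64  64  64  64  67  66  63  62  62  68  62  36 235 229 202 148 167 223
 222 219 220 220 222 222 220 218 218 221 218 219 221 211 212 214 212 211
 211 207 209 210 211 206 209 213 210 210 213 214 209 212 212 215 215 213
 211 215 214 211 214 212 214 213 212 211 212 213 210 204 207 208 205 208
 203 202 201 203 206 203 205 206 208 207 214 213 208 209 217 152 222 148
  65  58  56  59  56  58]
[209 210 211 211 209 219 247 244 243 244 243 243 243 243 243 243 243 244
 243 243 243 243 243 243 244 250 241  87  78  88  92  86  93  87  91  81
 104  88  90  87  81  89  84  96  84  85  80  68  84  80  96  79  82  76
  81  78  77  70  68  57 255 255 110 217 128 143  70  48  57  51  56  59]
[[239.69000661 155.04908545]
 [288.3081591  156.65311335]
 [286.75773224 212.58288383]
 [237.69731343 210.6560079 ]] [[232.2556205  136.91144827]
 [305.81327852 141.76118743]
 [301.5739962  218.13830125]
 [226.86698596 213.5516298 ]]
plat [[632.5  48.2  86. ]
 [625.6 -90.1  86. ]
 [467.  -82.6  78. ]
 [474.8  56.3  78. ]]
deck [[ 688.3   69.4   70. ]
 [ 670.6 -143.1   70. ]
 [ 450.6 -125.1   70. ]
 [ 467.3   87.6   70. ]]
screws [[ 675.4   57.9   70. ]
 [ 660.7 -129.6   70. ]
 [ 465.2 -113.6   70. ]
 [ 480.4   73.5   70. ]] [570.42709011 -27.96251072  70.        ]
1.492076057083964 188.05091271094943
1.4900996485698943 187.6828064577274
-0.07979757117781043 195.69651659884724
-0.08167484251953565 196.06819648149872
holes [[598.2  35.6  84. ]
 [592.2 -74.   84. ]]
```

Measured shaker pose: centre (570, −28), yaw −0.080. In the shaker frame the platform is about 21 mm too far forward, 9.5 mm too far left and turned +0.028. The plan is to square it up with the two open fingers on its front edge, then nudge it sideways, then push it back.

```bash
cat >> h.py <<'E'
C=np.array([570.,-28]);YAW=-.080
def tos(P): c,s=np.cos(YAW),np.sin(YAW); d=np.asarray(P)[...,:2]-C; return np.stack([d[...,0]*c+d[...,1]*s,-d[...,0]*s+d[...,1]*c],-1)
def tow(p): c,s=np.cos(YAW),np.sin(YAW); return C+[p[0]*c-p[1]*s,p[0]*s+p[1]*c]
from scipy.spatial.transform import Rotation as Ro
def go(x,y,z,yaw=None):
    "shift in tool axes to shaker-frame (x,y), world z"
    o=arm.observe(); R=Ro.from_quat(o["tool_rot"]); t=np.r_[tow([x,y]),z]
    want=Ro.from_euler("z",YAW+(yaw or 0))*Ro.from_euler("x",np.pi)
    print("rv",(R.inv()*want).as_rotvec().round(3),"d",R.inv().apply(t-o["position"]).round(1),"at",tos(o["position"]).round(1),o["position"][2].round(1),"F",o["ft_force"].round(1),"t",o["clock"])
E
python3 nudge.py '[{"rotvec":[0,0,0.13],"d":[35,-30,10],"aperture":1},{"rotvec":[0,0,0.26],"d":[70,-60,20],"aperture":1},{"rotvec":[0,0,0.39],"d":[105,-90,30],"aperture":1},{"rotvec":[0,0,0.525],"d":[140,-120,40],"aperture":1},{"rotvec":[0,0,0.525],"d":[175,-150,50],"aperture":1}]'
python3 -c "
from h import *
go(-130,5,120)"
```

```text
clock: 0.6
position: [319.5, -261.7, 180.7]
tool_rot: [0.999, -0.042, 0.0, 0.0]
ft_force: [1.1, 0.4, -0.2]
finger_gap: 0.996
gripper_force: 0.0
rv [ 0.    -0.    -0.004] d [  99.9 -258.4   60.7] at [-231.1 -253. ] 180.7 F [ 1.1  0.4 -0.2] t 0.6
```

```bash
python3 nudge.py '[{"d":[18,-45,10],"aperture":1},{"d":[36,-90,20],"aperture":1},{"d":[54,-135,30],"aperture":1},{"d":[72,-180,40],"aperture":1},{"d":[86,-225,50],"aperture":1}]' >/dev/null
python3 nudge.py '[{"d":[13,-33,11],"aperture":1},{"d":[13,-33,40],"aperture":1},{"d":[13,-33,70],"aperture":1},{"d":[13,-33,70],"aperture":1}]'
python3 -c "
from h import *
go(-130,5,61)"
```

```text
clock: 1.5
position: [434.7, -25.6, 57.7]
tool_rot: [0.999, -0.032, -0.004, -0.005]
ft_force: [-0.1, 0.0, 0.2]
finger_gap: 0.997
gripper_force: 0.0
rv [-0.009  0.008  0.016] d [  5.2 -13.4  -3.3] at [-135.    -8.4] 57.7 F [-0.1  0.   0.2] t 1.5
```

```bash
python3 nudge.py '[{"d":[5,-13,-3],"aperture":1},{"d":[5,-13,-3],"aperture":1},{"d":[5,-13,-3],"aperture":1}]' >/dev/null
python3 -c "
from h import *
go(-130,5,61)
cv2.imwrite('pics/a.png',arm.get_image('scene')); cv2.imwrite('pics/b.png',arm.get_image('top'))
a=up(cv2.imread('pics/a.png'),200,130,345,240)
cv2.imwrite('pics/a1.png',cv2.resize(a,(790,600)))"
```

```text
rv [-0.015 -0.003  0.024] d [-4.4 -8.   5.3] at [-125.4   -3. ] 66.2 F [ 1.5 -0.1  0.3] t 1.8
```

View pics/a1.png

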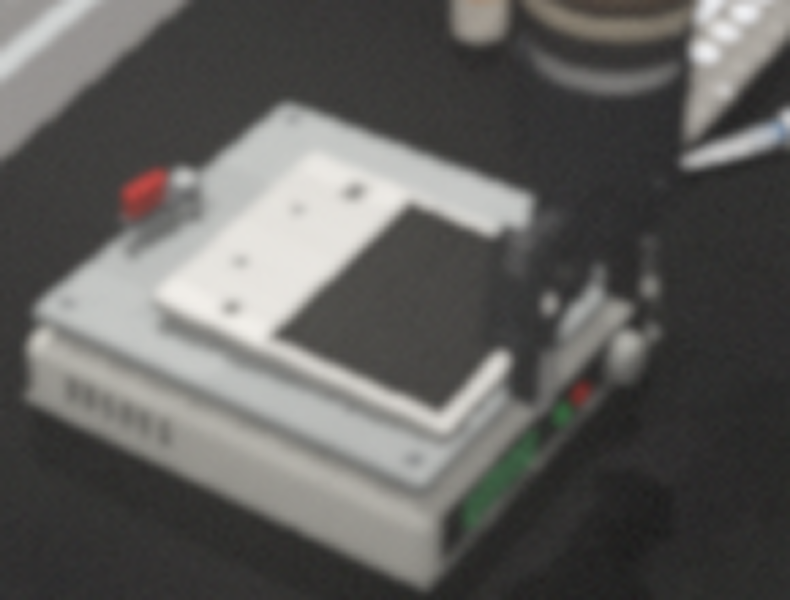

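The open fingers stand just in front of the deck, with the left tip near (530,395) in the crop, and touch nothing. I'll let the arm settle.

```bash
python3 nudge.py '[{"aperture":1},{"aperture":1}]' >/dev/null
python3 -c "
from h import *
go(-130,5,61); print(arm.observe()['qpos'].round(3))"
python3 nudge.py '[{"d":[0,-8,5],"aperture":1},{"d":[0,-8,5],"aperture":1}]' >/dev/null
python3 -c "
from h import *
go(-130,5,61); print(arm.observe()['qpos'].round(3))"
```

```text
rv [-0.015 -0.     0.024] d [-3.  -8.   3.8] at [-126.8   -3. ] 64.7 F [ 0.2  0.7 -0.1] t 2.1
[-0.057  0.031 -0.515  1.024  0.015  3.141]
rv [-0.019  0.001  0.03 ] d [-2.5 -4.3 -2.1] at [-127.4    0.9] 58.9 F [-1.  -0.4 -0. ] t 2.3
[-0.051  0.036 -0.524  1.012  0.019  3.141]
```

Joint 6 is at its limit, so I'll raise the tool and turn it half a turn, which gives the same finger line.

```bash
python3 nudge.py '[{"d":[-10,0,-30],"aperture":1},{"d":[-20,0,-60],"aperture":1},{"rotvec":[0,0,-0.15],"d":[-20,0,-60],"aperture":1},{"rotvec":[0,0,-0.3],"d":[-20,0,-60],"aperture":1},{"rotvec":[0,0,-0.45],"d":[-20,0,-60],"aperture":1}]' >/dev/null
for i in 1 2 3; do python3 nudge.py '[{"rotvec":[0,0,-0.15],"aperture":1},{"rotvec":[0,0,-0.3],"aperture":1},{"rotvec":[0,0,-0.45],"aperture":1},{"rotvec":[0,0,-0.6],"aperture":1},{"rotvec":[0,0,-0.75],"aperture":1}]' >/dev/null; done
python3 nudge.py '[{"rotvec":[0,0,-0.15],"aperture":1},{"rotvec":[0,0,-0.3],"aperture":1},{"rotvec":[0,0,-0.4],"aperture":1},{"rotvec":[0,0,-0.4],"aperture":1}]'
python3 -c "
from h import *
go(-130,5,61,np.pi); print(arm.observe()['qpos'].round(3))"
```

```text
clock: 4.7
position: [423.3, -17.3, 119.3]
tool_rot: [0.046, 0.999, 0.009, -0.0]
ft_force: [-0.9, -0.5, -0.4]
finger_gap: 0.999
gripper_force: 0.0
rv [ 0.019 -0.001 -0.012] d [-17.1   5.1  58.4] at [-147.1   -1. ] 119.3 F [-0.9 -0.5 -0.4] t 4.7
[-0.054 -0.039 -0.46   1.151  0.019  0.038]
```

```bash
python3 nudge.py '[{"rotvec":[0.019,0,-0.012],"d":[-17,5,0],"aperture":1},{"rotvec":[0.019,0,-0.012],"d":[-17,5,30],"aperture":1},{"rotvec":[0.019,0,-0.012],"d":[-17,5,58],"aperture":1},{"rotvec":[0.019,0,-0.012],"d":[-17,5,58],"aperture":1},{"rotvec":[0.019,0,-0.012],"d":[-17,5,58],"aperture":1}]' >/dev/null
python3 -c "
from h import *
go(-130,5,61,np.pi)"
```

```text
rv [-0.    -0.002 -0.001] d [-0.3  0.2  0.7] at [-130.3    4.8] 61.7 F [0.4 0.1 0.6] t 5.2
```

```bash
python3 nudge.py '[{"d":[-8,0,0],"aperture":1},{"d":[-14,0,0],"aperture":1},{"d":[-18,0,0],"aperture":1},{"d":[-20,0,0],"aperture":1},{"d":[-22,0,0],"aperture":1}]' | grep -E "pos|ft"
python3 nudge.py '[{"d":[-2,0,0],"aperture":1},{"d":[-4,0,0],"aperture":1},{"d":[-6,0,0],"aperture":1},{"d":[-8,0,0],"aperture":1},{"d":[-8,0,0],"aperture":1}]'| grep -E "pos|ft"
python3 nudge.py '[{"d":[10,0,0],"aperture":1},{"d":[20,0,-20],"aperture":1},{"d":[50,0,-70],"aperture":1},{"d":[90,0,-70],"aperture":1}]' | grep -E "pos|ft"
cat > m.py <<'E'
from h import *
import sys
def meas(im,front=78,rear=86):
    x0,y0,x1,y1=214,128,322,232; u=up(im,x0,y0,x1,y1)
    m=cv2.morphologyEx((u.min(2)>228).astype(np.uint8),cv2.MORPH_OPEN,np.ones((13,13)))
    q=quad(m,x0,y0); s=tos(ray("top",q,[rear,rear,front,front])); c=s.mean(0)
    e=[s[0]-s[1],s[3]-s[2]]; f=[s[0]-s[3],s[1]-s[2]]
    print("centre",c.round(2),"yaw",[round(float(np.arctan2(-v[0],v[1])),4) for v in e],[round(float(np.arctan2(v[1],v[0])),4) for v in f],"size",[np.linalg.norm(v).round(1) for v in e+f])
if __name__=="__main__":
    im=arm.get_image("top"); cv2.imwrite(f"pics/{sys.argv[1]}.png",im); meas(im,*map(float,sys.argv[2:]))
E
python3 -c "
from m import *
meas(cv2.imread('pics/top0.png'))"; python3 m.py c
```

```text
position: [462.1, -14.2, 62.4]
ft_force: [-8.0, 0.3, 9.4]
position: [470.6, -15.0, 62.5]
ft_force: [-5.3, 0.8, 7.2]
position: [384.1, -8.2, 135.7]
ft_force: [0.2, 0.2, 0.9]Traceback (most recent call last):
  File "<string>", line 3, in <module>
    meas(cv2.imread('pics/top0.png'))
    ~~~~^^^^^^^^^^^^^^^^^^^^^^^^^^^^^
  File "m.py", line 6, in meas
    q=quad(m,x0,y0); s=tos(ray("top",q,[rear,rear,front,front])); c=s.mean(0)
  File "h.py", line 21, in quad
    vx,vy,px,py=cv2.fitLine(c[k].astype(np.float32),cv2.DIST_HUBER,0,.01,.01).ravel()
                ~~~~~~~~~~~^^^^^^^^^^^^^^^^^^^^^^^^^^^^^^^^^^^^^^^^^^^^^^^^^^
cv2.error: OpenCV(4.12.0) /io/opencv/modules/imgproc/src/linefit.cpp:50: error: (-215:Assertion failed) count > 0 in function 'fitLine2D_wods'

Traceback (most recent call last):
  File "m.py", line 10, in <module>
    im=arm.get_image("top"); cv2.imwrite(f"pics/{sys.argv[1]}.png",im); meas(im,*map(float,sys.argv[2:]))
                                                                        ~~~~^^^^^^^^^^^^^^^^^^^^^^^^^^^^^
  File "m.py", line 6, in meas
    q=quad(m,x0,y0); s=tos(ray("top",q,[rear,rear,front,front])); c=s.mean(0)
  File "h.py", line 21, in quad
    vx,vy,px,py=cv2.fitLine(c[k].astype(np.float32),cv2.DIST_HUBER,0,.01,.01).ravel()
                ~~~~~~~~~~~^^^^^^^^^^^^^^^^^^^^^^^^^^^^^^^^^^^^^^^^^^^^^^^^^^
cv2.error: OpenCV(4.12.0) /io/opencv/modules/imgproc/src/linefit.cpp:50: error: (-215:Assertion failed) count > 0 in function 'fitLine2D_wods'
```

```bash
sed -i 's/m=cv2.morphologyEx(\(.*\),cv2.MORPH_OPEN.*/m=\1/' m.py; python3 -c "
from m import *
meas(cv2.imread('pics/top0.png'));meas(cv2.imread('pics/c.png'))
for f in ('top0','c'):
  u=up(cv2.imread('pics/%s.png'%f),214,128,322,232); g=cv2.inRange(u[:,:,:3].max(2),0,150)
  n,l,st,ce=cv2.connectedComponentsWithStats(g)
  for i in range(1,n):
    if 100<st[i,4]<2500:
      p=ce[i]/8-.5+.0625+[214,128]; print(f,st[i,4],p.round(1),tos(ray('top',p,85))[0].round(1))
a=cv2.resize(u,(600,578)); cv2.imwrite('pics/c1.png',a)"
```

```text
centre [-20.83   9.31] yaw [0.0301, 0.0236] [0.0284, 0.0328] size [np.float64(138.5), np.float64(139.2), np.float64(157.9), np.float64(158.8)]
centre [-8.58  8.09] yaw [0.0078, 0.0072] [0.0153, 0.0128] size [np.float64(138.8), np.float64(138.4), np.float64(158.1), np.float64(158.1)]
top0 223 [236.3 141.4] [95.  93.2]
top0 210 [301.2 145.4] [ 95.1 -92.5]
top0 301 [238.2 161.2] [38.6 84.2]
top0 101 [255.  162.6] [37.5 36. ]
top0 390 [244.4 167.2] [22.5 65.3]
top0 577 [283.  168.3] [ 26.4 -44.3]
top0 580 [237.3 175.6] [-2.7 83.9]
top0 181 [237.  197.1] [-63.8  80.7]
top0 110 [236.9 204.6] [-84.7  79.5]
top0 293 [231.8 209. ] [-98.1  93. ]
top0 217 [242.3 212.1] [-104.9   63.1]
top0 247 [248.1 212. ] [-103.7   46.8]
top0 336 [297.5 213. ] [-97.9 -92.3]
top0 205 [231.6 213.1] [-109.7   93. ]
top0 163 [266.9 213. ] [-103.2   -6.2]
top0 273 [272.8 213.1] [-102.3  -23. ]
top0 178 [278.2 213.1] [-101.5  -38.1]
c 268 [236.3 141.4] [95.1 93.2]
c 243 [301.2 145.4] [ 95.2 -92.5]
c 576 [239.2 157.8] [48.3 82. ]
c 110 [273.4 159. ] [ 51.3 -15.6]
c 460 [245.3 162.8] [35.2 63.7]
c 512 [283.9 164.6] [ 36.9 -46.4]
c 900 [238.1 180.1] [-15.3  80.9]
c 869 [240.3 206. ] [-88.2  69.6]
c 377 [231.8 209. ] [-98.   93.1]
c 204 [253.9 208.1] [-91.6  31.1]
c 305 [259.1 208.1] [-90.7  16.5]
c 139 [265.6 208.7] [-91.3  -2.1]
c 196 [271.9 209.1] [-91.2 -19.7]
c 365 [277.5 209.1] [-90.3 -35.5]
c 309 [297.4 213. ] [-97.8 -92.2]
```

View pics/c1.png

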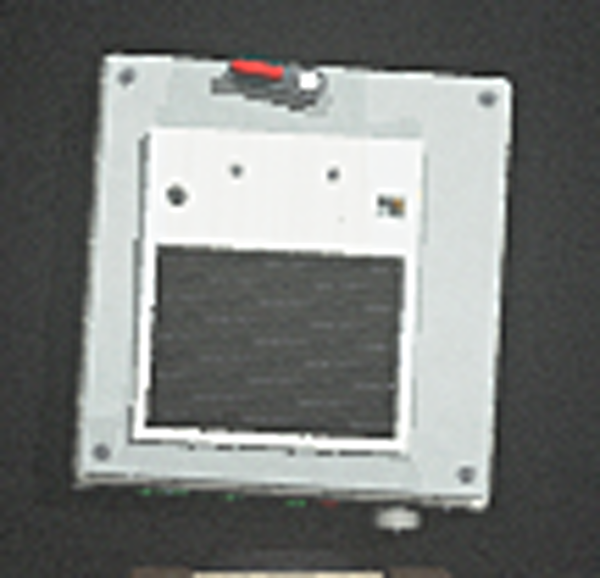

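The platform is now about 8.6 mm short and 8.5 mm too far left, and almost square, with the holes at crop (177,194) and (391,206). Next is a sideways push on its left edge with the fingers shut.

```bash
python3 nudge.py '[{"d":[-36,21,0],"aperture":0},{"d":[-72,42,0],"aperture":0},{"d":[-108,63,0],"aperture":0},{"d":[-144,84,0],"aperture":0},{"d":[-179,107,0],"aperture":0}]' >/dev/null
python3 nudge.py '[{"aperture":0},{"aperture":0},{"aperture":0}]' |grep gap
python3 -c "
from h import *
go(-8,108,75.5,np.pi)"
```

```text
finger_gap: 0.001
rv [-0.001 -0.002 -0.   ] d [-3.8 -3.3 55.8] at [-11.7 111.3] 131.3 F [ 0.8 -0.9 -0. ] t 7.45
```

```bash
python3 nudge.py '[{"d":[-4,-3,25],"aperture":0},{"d":[-4,-3,45],"aperture":0},{"d":[-4,-3,55],"aperture":0},{"d":[-4,-3,55],"aperture":0}]' |grep -E "pos|ft"
python3 nudge.py '[{"d":[0,-3,0],"aperture":0},{"d":[0,-6,0],"aperture":0},{"d":[0,-9,0],"aperture":0}]' |grep -E "pos|ft"
for i in 1 2 3 ; do python3 nudge.py '[{"d":[0,-1,0],"aperture":0},{"d":[0,-2,0],"aperture":0}]' |grep -E "pos|ft"; done
python3 -c "
from h import *
go(-8,98,75.5,np.pi)"
```

```text
position: [570.1, 80.3, 75.6]
ft_force: [-0.1, 0.9, 1.3]
position: [571.7, 71.7, 77.7]
ft_force: [0.4, -0.3, -0.5]
position: [571.1, 69.9, 76.9]
ft_force: [-0.7, 0.9, 0.3]
position: [570.8, 68.0, 76.5]
ft_force: [-0.0, -0.4, -0.0]
position: [570.6, 66.0, 76.4]
ft_force: [0.8, -0.5, -0.2]
rv [-0.    -0.001  0.   ] d [1.1 4.3 0.9] at [-6.9 93.7] 76.4 F [ 0.8 -0.5 -0.2] t 8.75
```

Nothing touched yet, so I'll keep going in small steps.

```bash
for i in 1 2 3 4; do python3 nudge.py '[{"d":[0,-1,0],"aperture":0},{"d":[0,-2,0],"aperture":0}]' |grep -E "pos|ft"; done
python3 -c "
from h import *
go(-8,90,75.5,np.pi)"
```

```text
position: [570.4, 64.0, 76.5]
ft_force: [0.8, 0.6, -0.5]
position: [570.3, 62.0, 76.5]
ft_force: [0.0, -0.2, -0.8]
position: [570.1, 60.0, 76.5]
ft_force: [0.1, 0.9, 0.6]
position: [570.0, 58.0, 76.5]
ft_force: [-0.0, 0.1, 1.3]
rv [-0.    -0.001  0.   ] d [1.1 4.3 1. ] at [-6.9 85.7] 76.5 F [-0.   0.1  1.3] t 9.55
```

```bash
for i in 1 2 3 4; do python3 nudge.py '[{"d":[0,-0.5,0],"aperture":0},{"d":[0,-1,0],"aperture":0}]' |grep -E "pos|ft"; done
```

```text
position: [569.9, 57.0, 76.5]
ft_force: [0.2, 1.0, 0.3]
position: [569.9, 56.5, 76.5]
ft_force: [0.4, 4.3, -0.7]
position: [569.9, 55.4, 76.5]
ft_force: [1.4, 2.5, -0.6]
position: [569.7, 54.2, 76.5]
ft_force: [0.2, 2.9, -1.2]
```

```bash
python3 m.py d
python3 -c "
from h import *
a=up(cv2.imread('pics/d.png'),214,128,322,232);cv2.imwrite('pics/d1.png',cv2.resize(a,(600,578)))"
```

```text
centre [ -8.4  -19.31] yaw [0.0033, 0.0029] [-0.1207, -0.0124] size [np.float64(78.6), np.float64(95.8), np.float64(159.4), np.float64(158.2)]
```

View pics/d1.png

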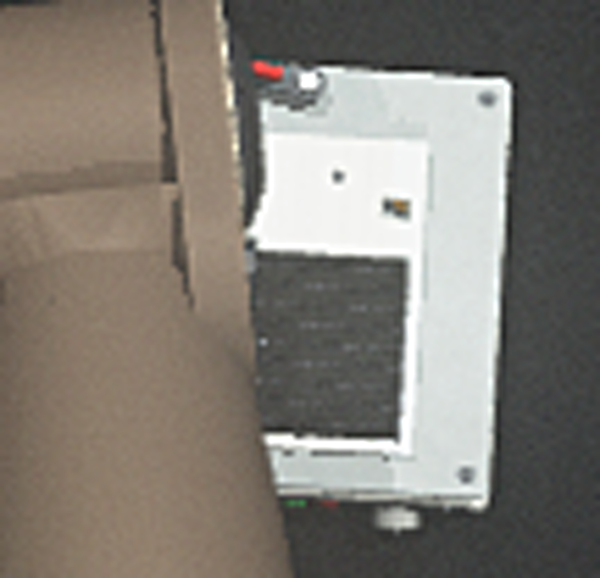

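Contact began at world y≈56.7 and the platform is following the finger, with its right edge at crop x≈425. I'll push about 5 mm more, then retract and measure.

```bash
python3 nudge.py '[{"d":[0,-1,0],"aperture":0},{"d":[0,-2,0],"aperture":0},{"d":[0,-3,0],"aperture":0},{"d":[0,-4,0],"aperture":0},{"d":[0,-5,0],"aperture":0}]' |grep -E "pos|ft"
python3 nudge.py '[{"aperture":0}]' |grep -E "pos|ft"
python3 nudge.py '[{"d":[0,20,0],"aperture":0},{"d":[20,40,-30],"aperture":0},{"d":[60,60,-50],"aperture":0},{"d":[100,60,-50],"aperture":0},{"d":[140,60,-50],"aperture":0}]' |grep -E "pos|ft"
python3 nudge.py '[{"d":[40,-10,0],"aperture":0.5},{"d":[60,-30,0],"aperture":1}]' |grep -E "pos|ft"
cat >> m.py <<'E'
    u=up(im,214,128,322,232); n,l,st,ce=cv2.connectedComponentsWithStats(cv2.inRange(u.max(2),0,150))
    for i in range(1,n):
        p=ce[i]/8-.4375+[214,128]
        for z in ((sum(map(float,sys.argv[2:]))/2 or 85),):
            s=tos(ray("top",p,z))[0]
            if 100<st[i,4]<2500 and 20<s[0]<55 and abs(s[1])<75: print("hole?",st[i,4],s.round(1))
E
python3 m.py e
```

```text
position: [569.2, 49.0, 76.5]
ft_force: [0.4, 2.5, -0.3]
position: [569.2, 48.8, 76.5]
ft_force: [1.1, 0.6, -1.0]
position: [433.7, 120.1, 127.2]
ft_force: [-0.6, 1.1, 0.6]
position: [369.5, 94.7, 126.5]
ft_force: [0.2, -0.0, 0.1]
centre [-9.36  0.26] yaw [0.0019, -0.0008] [-0.0006, -0.0023] size [np.float64(138.9), np.float64(138.6), np.float64(158.3), np.float64(158.6)]
hole? 111 [49.6 25.5]
hole? 121 [ 49.9 -24.1]
hole? 329 [34.8 55. ]
hole? 573 [ 35.6 -55.6]
```

It is now square and centred: (−9.4, 0.3), yaw 0. The final step for the platform is to push it back with both open fingers.

```bash
python3 nudge.py '[{"d":[0,-35,0],"aperture":1},{"d":[-30,-70,0],"aperture":1},{"d":[-50,-103,0],"aperture":1},{"d":[-60,-103,20],"aperture":1},{"d":[-60,-103,20],"aperture":1}]' |grep -E "pos|ft|gap"
python3 -c "
from h import *
go(-125,0,63.5,np.pi)"
```

```text
position: [423.6, -14.0, 104.9]
ft_force: [-1.1, 0.2, 0.5]
finger_gap: 1.0
rv [-0.001 -0.003 -0.003] d [-22.2  -2.1  41.4] at [-147.     2.3] 104.9 F [-1.1  0.2  0.5] t 12.25
```

```bash
python3 nudge.py '[{"d":[-22,-2,20],"aperture":1},{"d":[-22,-2,41],"aperture":1},{"d":[-28,-2,41],"aperture":1},{"d":[-36,-2,41],"aperture":1},{"d":[-42,-2,41],"aperture":1}]' |grep -E "pos|ft"
for i in 1 2 3 4; do python3 nudge.py '[{"d":[-0.8,0,0],"aperture":1},{"d":[-1.5,0,0],"aperture":1}]' |grep -E "pos|ft"; done
python3 -c "
from h import *
go(-91.5,0,63.5,np.pi)"; python3 m.py f 78 82
```

```text
position: [466.9, -17.6, 67.0]
ft_force: [-0.2, -0.2, 0.2]
position: [467.6, -17.9, 66.4]
ft_force: [-0.7, 0.4, 0.5]
position: [468.5, -18.1, 65.8]
ft_force: [-0.7, 0.0, 0.7]
position: [470.0, -18.2, 65.6]
ft_force: [0.5, 0.0, -0.4]
position: [471.6, -18.4, 65.6]
ft_force: [0.8, -1.1, 0.4]
rv [-0.    -0.001  0.   ] d [-7.4 -1.7  2.1] at [-98.9   1.7] 65.6 F [ 0.8 -1.1  0.4] t 13.55Traceback (most recent call last):
  File "m.py", line 10, in <module>
    im=arm.get_image("top"); cv2.imwrite(f"pics/{sys.argv[1]}.png",im); meas(im,*map(float,sys.argv[2:]))
                                                                        ~~~~^^^^^^^^^^^^^^^^^^^^^^^^^^^^^
  File "m.py", line 6, in meas
    q=quad(m,x0,y0); s=tos(ray("top",q,[rear,rear,front,front])); c=s.mean(0)
  File "h.py", line 21, in quad
    vx,vy,px,py=cv2.fitLine(c[k].astype(np.float32),cv2.DIST_HUBER,0,.01,.01).ravel()
                ~~~~~~~~~~~^^^^^^^^^^^^^^^^^^^^^^^^^^^^^^^^^^^^^^^^^^^^^^^^^^
cv2.error: OpenCV(4.12.0) /io/opencv/modules/imgproc/src/linefit.cpp:50: error: (-215:Assertion failed) count > 0 in function 'fitLine2D_wods'
```

The tips may be too high here, so I'll back off, lower to z≈61.5 and push again.

```bash
python3 nudge.py '[{"d":[8,0,0],"aperture":1},{"d":[14,-1.5,0],"aperture":1},{"d":[14,-1.5,4],"aperture":1},{"d":[14,-1.5,4],"aperture":1}]' |grep -E "pos|ft"
python3 nudge.py '[{"d":[-3,0,0],"aperture":1},{"d":[-6,0,0],"aperture":1},{"d":[-9,0,0],"aperture":1},{"d":[-11,0,0],"aperture":1}]' |grep -E "pos|ft"
for i in 1 2 3 4; do python3 nudge.py '[{"d":[-0.8,0,0],"aperture":1},{"d":[-1.5,0,0],"aperture":1}]' |grep -E "pos|ft"; done
python3 -c "
from h import *
go(-91.5,0,61.5,np.pi)"
```

```text
position: [456.9, -18.7, 61.2]
ft_force: [1.2, -0.2, -0.2]
position: [468.4, -19.6, 61.5]
ft_force: [-5.0, 0.7, 3.1]
position: [469.0, -19.6, 61.4]
ft_force: [-6.0, -0.4, 3.6]
position: [470.5, -19.8, 61.4]
ft_force: [-4.9, 0.2, 2.5]
position: [472.6, -19.9, 61.5]
ft_force: [-4.0, 0.4, 1.5]
position: [475.1, -20.1, 61.7]
ft_force: [-0.8, 0.5, -1.4]
rv [-0.  0.  0.] d [-3.7 -0.3  0.2] at [-95.2   0.3] 61.7 F [-0.8  0.5 -1.4] t 15.2
```

```bash
for i in 1 2 3 4 5; do python3 nudge.py '[{"d":[-0.6,0,0],"aperture":1},{"d":[-1.2,0,0],"aperture":1}]' |grep -E "pos|ft"; done
python3 -c "
from h import *
go(-91.5,0,61.5,np.pi)"
```

```text
position: [476.5, -20.2, 61.8]
ft_force: [0.6, 0.4, 0.1]
position: [477.1, -20.3, 61.7]
ft_force: [-0.8, 0.2, 0.7]
position: [477.4, -20.3, 61.5]
ft_force: [-4.4, -0.5, 3.1]
position: [478.6, -20.5, 61.5]
ft_force: [-3.7, 0.4, 1.6]
position: [479.4, -20.5, 61.4]
ft_force: [-8.6, -0.1, 4.9]
rv [-0.    -0.003  0.   ] d [ 0.6 -0.2 -0.1] at [-90.9   0.2] 61.4 F [-8.6 -0.1  4.9] t 16.2
```

```bash
python3 nudge.py '[{"d":[10,0,0],"aperture":1},{"d":[30,0,-20],"aperture":1},{"d":[60,0,-60],"aperture":1},{"d":[90,0,-70],"aperture":1}]' |grep -E "pos|ft"
python3 m.py g 78 78; python3 -c "
from h import *
cv2.imwrite('pics/g2.png',arm.get_image('scene'))
a=cv2.resize(up(cv2.imread('pics/g.png'),214,128,322,232),(400,385))
b=cv2.resize(up(cv2.imread('pics/g2.png'),200,145,330,240),(400,292))
o=np.zeros((385,800,3),np.uint8);o[:,:400]=a;o[:292,400:]=b;cv2.imwrite('pics/g3.png',o)"
```

```text
position: [392.1, -13.3, 135.0]
ft_force: [0.0, 0.3, -0.3]
centre [ 1.87 -0.02] yaw [-0.0017, -0.0034] [0.0013, 0.0015] size [np.float64(138.6), np.float64(138.7), np.float64(158.4), np.float64(158.6)]
hole? 128 [35.6 73.1]
```

View pics/g3.png

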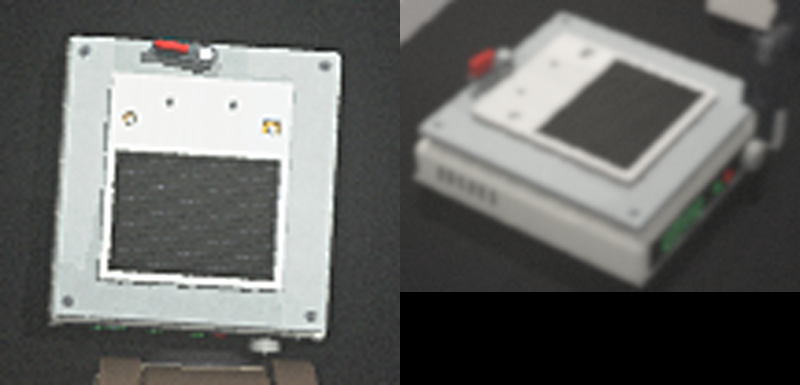

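In the top view both pins now show inside the holes, at (129,118) and (271,127). In the scene view there is no shadow gap under the rear. I'll confirm flatness numerically by comparing the scene-view corners with predictions.

Run:
```python
from m import *
def corners(f):
    u=up(cv2.imread(f),200,145,330,240); g=(u.min(2)>np.percentile(u.min(2),99)-16).astype(np.uint8)
    g=cv2.morphologyEx(g,cv2.MORPH_CLOSE,np.ones((5,5)))
    c=max(cv2.findContours(g,0,2)[0],key=cv2.contourArea); h=cv2.convexHull(c)
    for e in range(5,80,3):
        a=cv2.approxPolyDP(h,e,True)
        if len(a)==4: break
    return a[:,0]/8-.44+[200,145]
def top(f):
    q=quad((up(cv2.imread(f),214,128,322,232).min(2)>228).astype(np.uint8),214,128); return q
for t,s in(("top0","scene0"),("g","g2")):
    q=top(f"pics/{t}.png"); m=corners(f"pics/{s}.png")
    for zr in (78,86):
        P=proj("scene",ray("top",q,[zr,zr,78,78]))
        print(t,zr,[ (p.round(1).tolist(), (m[np.linalg.norm(m-p,axis=1).argmin()]-p).round(1).tolist()) for p in P])
im=cv2.imread("pics/g.png");u=up(im,214,128,322,232);h=cv2.inRange(cv2.cvtColor(u,cv2.COLOR_BGR2HSV),(0,150,80),(8,255,255))|cv2.inRange(cv2.cvtColor(u,cv2.COLOR_BGR2HSV),(172,150,80),(180,255,255))
n,l,st,ce=cv2.connectedComponentsWithStats(h)
for i in range(1,n):
    if st[i,4]>200:
        p=ce[i]/8-.4375+[214,128]; s=tos(ray("top",p,95))[0]; print("red",st[i,4],s.round(1),"angle",np.arctan2(-(s[0]-98),s[1]))
```

```text
top0 78 [([227.8, 185.7], [1.3, -2.3]), ([257.1, 159.2], [-0.4, -1.6]), ([308.5, 178.4], [-35.1, -13.7]), ([281.5, 208.0], [-33.0, -15.3])]
top0 86 [([228.1, 183.4], [1.0, 0.0]), ([257.3, 157.1], [-0.7, 0.6]), ([308.5, 178.4], [-35.1, -13.7]), ([281.5, 208.0], [-33.0, -15.3])]
g 78 [([223.2, 180.2], [1.1, -0.2]), ([253.6, 155.1], [-1.1, 0.2]), ([302.9, 174.4], [-32.1, -12.7]), ([274.5, 202.6], [-32.6, -14.7])]
g 86 [([223.6, 177.8], [0.7, 2.1]), ([253.9, 153.0], [-1.3, 2.3]), ([302.9, 174.4], [-32.1, -12.7]), ([274.5, 202.6], [-32.6, -14.7])]
red 916 [101.7  26.6] angle -0.13850645553804847
```

The rear edge heights match z = 78, so the platform is seated flat. The latch is at about −0.14. I'll move the shut fingers over behind the tab.

```bash
python3 nudge.py '[{"d":[-44,5,0],"aperture":0},{"d":[-88,10,0],"aperture":0},{"d":[-132,15,0],"aperture":0},{"d":[-176,20,0],"aperture":0},{"d":[-220,25,0],"aperture":0}]' >/dev/null
python3 nudge.py '[{"d":[-45,5,0],"aperture":0},{"d":[-85,10,0],"aperture":0},{"d":[-85,10,0],"aperture":0},{"d":[-85,10,0],"aperture":0}]' |grep -E "pos|ft|gap"
python3 -c "
from h import *
go(126,34,89,np.pi)"
```

```text
position: [698.3, -2.8, 129.0]
ft_force: [-0.8, -0.4, 0.3]
finger_gap: 0.002
rv [-0.    -0.003  0.   ] d [-0.3 -1.4 40. ] at [125.9  35.4] 129.0 F [-0.8 -0.4  0.3] t 17.6
```

Next I'll lower the fingers and sweep the tab round. Tool −x is the shaker's +x, and tool y is the shaker's y.

```bash
python3 nudge.py '[{"d":[0,0,20],"aperture":0},{"d":[0,0,40],"aperture":0},{"d":[0,0,40],"aperture":0},{"d":[0,0,40],"aperture":0}]' |grep -E "pos|ft"
python3 nudge.py '[{"d":[3,0,0],"aperture":0},{"d":[6,0,0],"aperture":0},{"d":[9,0,0],"aperture":0},{"d":[12,0,0],"aperture":0},{"d":[15,0,0],"aperture":0}]' |grep -E "pos|ft"
python3 nudge.py '[{"d":[4,0,0],"aperture":0},{"d":[8,-1,0],"aperture":0},{"d":[12,-2,0],"aperture":0},{"d":[16,-3,0],"aperture":0},{"d":[20,-5,0],"aperture":0}]' |grep -E "pos|ft"
python3 -c "
from h import *
go(88,28,89,np.pi)"
```

```text
position: [696.7, -2.9, 92.0]
ft_force: [1.1, 0.3, -0.1]
position: [682.8, -1.5, 92.0]
ft_force: [1.7, 1.0, 1.1]
position: [662.0, -5.2, 91.4]
ft_force: [2.3, 0.4, -0.3]
rv [-0.001 -0.001  0.   ] d [ 1.9 -2.1  2.4] at [89.9 30.1] 91.4 F [ 2.3  0.4 -0.3] t 19.0
```

```bash
python3 nudge.py '[{"d":[5,-3,0],"aperture":0},{"d":[9,-7,0],"aperture":0},{"d":[11,-11,0],"aperture":0},{"d":[12,-14,0],"aperture":0},{"d":[12.5,-17,0],"aperture":0}]' |grep -E "pos|ft"
python3 nudge.py '[{"d":[0.2,-1.5,0],"aperture":0},{"d":[0.2,-2.5,0],"aperture":0},{"d":[0.2,-2.5,0],"aperture":0}]' |grep -E "pos|ft"
python3 -c "
from h import *
go(77,9.5,91,np.pi)
cv2.imwrite('pics/h.png',arm.get_image('scene'))
cv2.imwrite('pics/h1.png',cv2.resize(up(cv2.imread('pics/h.png'),200,130,330,240),(700,592)))"
```

```text
position: [648.0, -21.0, 91.4]
ft_force: [0.8, 1.8, 1.1]
position: [647.9, -22.1, 91.3]
ft_force: [0.3, 6.2, 2.1]
rv [ 0.003 -0.001  0.001] d [ 0.2 -2.6  0.3] at [77.2 12.1] 91.3 F [0.3 6.2 2.1] t 19.8
```

View pics/h1.png

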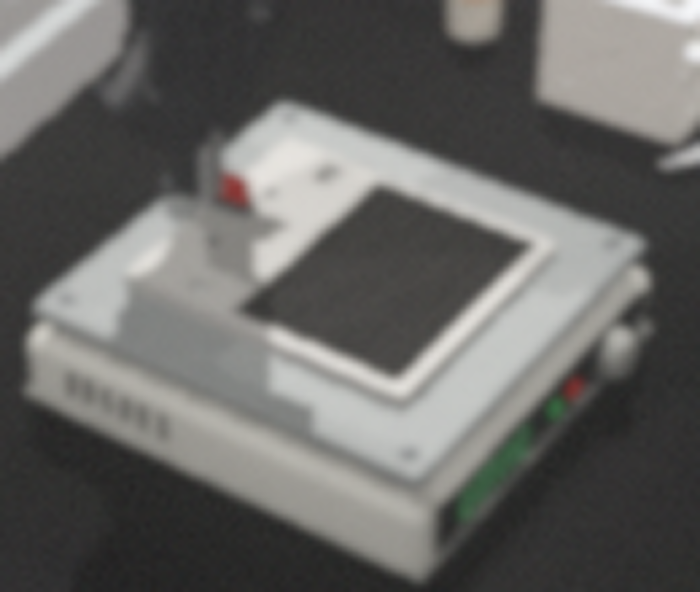

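The tab at crop (233,188) is pushed round next to the finger, and the force has risen to 6 N, which suggests the end stop. I'll back away and measure.

```bash
python3 nudge.py '[{"d":[0,12,0],"aperture":0},{"d":[0,35,-15],"aperture":0},{"d":[20,60,-50],"aperture":0},{"d":[40,90,-50],"aperture":0},{"d":[80,110,-50],"aperture":0}]' |grep -E "pos|ft"
python3 nudge.py '[{"d":[45,0,0],"aperture":0},{"d":[90,0,0],"aperture":0},{"d":[130,0,0],"aperture":0},{"d":[130,0,0],"aperture":0}]' |grep -E "pos|ft"
cat > l.py <<'E'
from m import *
f=sys.argv[1]; im=arm.get_image("top"); cv2.imwrite(f"pics/{f}.png",im); s2=arm.get_image("scene"); cv2.imwrite(f"pics/{f}s.png",s2)
u=up(im,214,128,322,232);H=cv2.cvtColor(u,cv2.COLOR_BGR2HSV)
h=cv2.inRange(H,(0,120,80),(10,255,255))|cv2.inRange(H,(170,120,80),(180,255,255))
for c in cv2.findContours(h,0,1)[0]:
    if cv2.contourArea(c)<150: continue
    vx,vy,x,y=cv2.fitLine(c,cv2.DIST_L2,0,.01,.01).ravel(); P=np.array([[x-80*vx,y-80*vy],[x,y],[x+80*vx,y+80*vy]])/8-.4375+[214,128]
    s=tos(ray("top",P,99)); d=s[2]-s[0]; print("tab",cv2.contourArea(c),s[1].round(1),"dir",np.arctan2(-d[0],d[1]),"from axis",np.arctan2(98-s[1,0],s[1,1]))
meas(im,78,78)
a=cv2.resize(u,(400,385));b=cv2.resize(up(s2,200,145,330,240),(400,292))
o=np.zeros((385,800,3),np.uint8);o[:,:400]=a;o[:292,400:]=b;cv2.imwrite(f"pics/{f}v.png",o)
E
python3 l.py i
```

```text
position: [578.4, 94.2, 142.1]
ft_force: [1.0, 0.7, -0.3]
position: [442.6, 102.9, 141.4]
ft_force: [0.5, 0.2, 0.1]
tab 1095.0 [70.6 -2.3] dir 1.6444586887025758 from axis 1.6542944351525875
centre [ 1.78 -0.11] yaw [-0.0009, -0.0038] [0.001, 0.0001] size [np.float64(138.9), np.float64(138.8), np.float64(158.3), np.float64(158.7)]
```

View pics/iv.png

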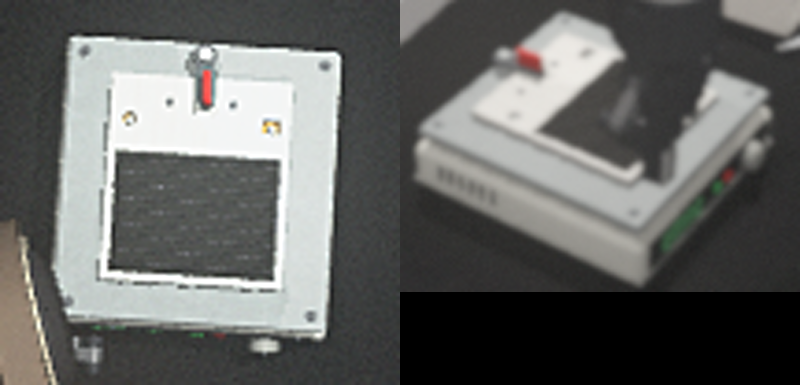

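The latch is at its end stop, about 1.65, pointing to the front over the seated platform's rear edge. The pins are in the holes, the platform lies flat, and the robot is clear of everything. I'm handing in.

```bash
python3 -c "
from workcell import arm
print(arm.close_job())"
```

```text
the job is handed in; nothing more can be done
None
```

The job is handed in: the platform sits flat over both pins, the red latch is swung to its end stop (about 1.64 rad, roughly 4° past straight front) over the platform's rear edge, and nothing else on the bench was touched.

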